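Refit the control knob of a gas cooker and hold it pressed in

TASK

Swing the flap of the cooker's gas cartridge bay fully shut so that its tab drops behind the rim. Then take the loose pointer knob from the counter, turn it so that the flat of its socket matches the D-shaped control shaft (nose on the side of the flat), push it fully home on the shaft, and press it all the way in against the spring as for lighting. Finish while still holding the knob pressed in; leave the timer, the salt pot and the saucepan where they stand.

Things in the scene. Friction and masses are not known exactly. Their poses are not given: they have to be found in the camera images.
- knob_centre (a point): Centre of the loose black pointer knob, socket down on the counter: 34 mm tall, two parallel flat sides 30 mm apart, 45 mm long, one end round, the other a nose. Point: on the socket axis, 17 mm above the underside; x to the nose (27 mm off), y across the flat sides, z up. D-shaped blind socket in the underside: 16 mm deep, 16 mm across, its flat 4 mm from the axis on the nose side. 50 g.
- shaft_tip (a point): Top centre of the cooker's brass D-shaft: upright, 14 mm diameter, 26 mm above the deck, at the cooker's front right corner; it does not turn. x is level, to the front of the cooker, square to the flat, which lies 3 mm from the axis on the +x side; z up. Top 3 mm chamfered. The knob slips on freely (1 mm play) with its nose on the flat's side; fully home its centre is 1 mm above this point.
- spindle (a joint): How far the shaft is pressed in, m: 0 released, 0.006 fully in. Its spring needs 5 N to start and 10 N fully in, and lifts the shaft again when let go. The knob clears the deck by 4 mm when fully in.
- flap (a joint): Angle of the flap over the gas cartridge bay, rad: 0 shut, growing as it swings up; stiff hinge that stays where it is left (about 1.2 N at the free edge moves it).
- flap_hinge (a point): Middle of the flap's hinge line, on the right-hand side of the cooker, 90.5 mm above the counter. It turns with the flap: x along the hinge (to the back of the cooker), y from the hinge to the free edge within the flap, z out of its outer face. Shut, y points level from the hinge towards the burner.
- flap_edge (a point): Middle of the flap's free edge on its outer face (the top when shut): 112 mm from the hinge along the flap's y, 4 mm along its z. The flap is a white steel plate, 190 mm along the hinge, 110 mm wide, 4 mm thick; a tab under the edge drops behind the rim of the bay when shut.
- cooker: White portable gas cooker, fixed, 280 mm deep (x), 360 mm wide (y); origin under its centre, x towards its back, y to its left; deck 90 mm above the counter. Burner with pan supports at the left (65 mm left of centre, supports 116 mm above the counter), cartridge bay with flap at the right, behind the shaft.
- timer: Round black kitchen timer, 60 mm across, 36 mm tall, with a white line on top; not the knob. Origin under its centre.
- salt: Glass salt pot with steel cap, 46 mm across, 66 mm tall. Origin under its centre.
- pan: Steel saucepan on the burner, 140 mm across, 55 mm tall, straight black handle along its y (to 190 mm from its axis). Origin under its centre.
Not all that is in view belongs to the job. What is shaped like the part that bears knob_centre but red or yellow is not meant.

How it is judged:
By the outcome, as a careful person would: the job done as asked, in the order asked, and still so for the second after the job is handed in, while the arm keeps its last pose, push and grip.
It also fails if it takes over 64 s, if anything falls off the work surface, if the arm or the gripper's body presses on something with over 40 N, if the wrist force passes 120 N, or if a joint passes its speed limit or range.

ROBOT

A 6-joint arm with a two-finger parallel gripper is mounted at the origin on the work surface. World frame = base frame: x ahead of the robot, y to its left, z up, the work surface at z = 0. Lengths are in mm, angles in degrees, forces in N, time in s.
With the tool pointing down it reaches from about 350 to 850 mm from the base axis. Payload 8.1 kg.
Tool frame: the origin (TCP) lies midway between the tips of the shut fingers; the grasp point (between the pads) lies 19 mm behind it (r.grasp_offset is the distance from the TCP to the grasp point, in mm); z points along the fingers, x is the direction in which the jaws open and shut, and the axes are right-handed (so a half turn about z gives the same grasp; the last joint's range is limited). The gripper opens to 85 mm and grips with 20 to 120 N. Pads are 22 mm wide; open, the fingers measure 114 mm over their backs; the gripper's body (76 mm by 85 mm) begins 54 mm behind the grasp point. The pads swing forward as they close: fully open they stand 13 mm farther back than shut.
Start: joints at [59.679, 7.471, 85.268, -0, 87.261, -4.893], TCP at [257.605, 541.89, 231.292] pointing down, gripper open.
Joint ranges: [-169.43, 169.43], [-51.17, 129.36], [1.28, 143.12], [-76.62, 256.62], [0, 156.53], [-152.29, 152.29]. Speed limits (degrees/s): [136.94, 136.94, 159.86, 180, 180, 180].

INTERFACE

Orientations are given as [roll, pitch, yaw] about the fixed x, y, z axes, in that order (R = Rz(yaw) Ry(pitch) Rx(roll)).
In Python, from bench import r, optics, hand_in gives the robot as it stands.
- The arm moves only by the shell command python3 -m pendant 'ROWS' [FORCE]. ROWS is JSON, a list of rows, each a list of 5 numbers: the opening, from 0 (shut) to 1 (fully open), then the shift along the tool's x, y, z in mm, then the turn about the tool's z in degrees. A call has 1 to 10 rows; each row shifts and turns the commanded pose from where the row before left it, along the tool's axes as they then stand; what a row does not reach is not made up. A row lasts 1/10 s, in which the tool goes at most 50 mm and 8.59 degrees, less where a joint would pass 70% of its speed; a pose out of reach is approached as far as the arm can. A call with a gripper value outside its range is refused whole. The fingers move at their own pace and stop on an object; FORCE is the grip in N (left out, the last holds). Time passes only in rows, so rows that do not move let the fingers close. It gives the time, the measured TCP pose, the force and the opening at its end, in the units of the state.
- r.sense(): the state, without advancing time (a new reading comes with each control period).
- optics.snapshot(name): name is "scene" or "top" or "wrist"; returns (picture, depth): 384x512x3 uint8, blue, green, red; 384x512 float32, mm along the optical axis (not along the pixel's ray), 0 where there is no reading.
- optics.camera_params(name): a dict with "camera_matrix" (3x3 intrinsics, pixels), "eye" and "orientation" of the camera in the world. Camera axes: x right, y down, z forward; pixel columns grow to the right and rows downward; lengths in mm; the calibration is good to about 2 mm. A picture is of the moment at which its call begins: read the wrist's pose just before it. camera_params takes no time and is no camera call; for the wrist camera it gives the pose at the moment of the call.
- hand_in(): hands the job in, once; it reports no verdict.
Trained networks look in the newest picture that a camera, given by its name, has taken for a name from the list of things; names that differ only in an ending like _2 or _b are one class to them, and where a whole thing is asked for, a point or a joint stands for the part that bears it (a point fixed in the world has none). Each returns a list of dicts, best first, with "score" (0 to 1); they miss things now and then, are a little off and sometimes report something else, mostly with a low value. They report only what shows in the picture. A call takes as long as a camera call. They do not tell look-alikes from the thing itself.
- optics.search_frame(camera, query): "at" ([x, y, z] in mm, in world coordinates, good to about 4 mm: the middle of the surface that is visible of it).
The state is a dict: "time": time; "joint_pos": joint angles; "qd": joint speeds; "joint_efforts": joint torques, N m; "tool_pos": TCP position; "tcp_rot": TCP orientation; "ft_force": force on the tool from outside, world axes, zero at the start; "wrist_torque": the same for the moment, N m; "finger_gap": finger opening in mm.
Only numpy, scipy, OpenCV 4.12 (cv2) and the standard library are available. Lean on these libraries where they do the work, as an engineer would, in place of code of your own. Each camera call takes 0.05 s, during which the arm holds its last target. There are 200 camera calls.

## Working session

There is one attempt and no reset: what is moved stays moved. The work goes in short steps, Python scripts to look and compute and a shell command to move; the robot and the scene stay as the last step left them, time stands still between calls to the robot, and variables do not carry over. Pictures are saved under pics/ and viewed, about 8 in all and at most 12, crops included, and the job is handed in when it is done.

```bash
mkdir -p pics; ls
python3 - <<'E'
from bench import r, optics
import cv2, numpy as np
s=r.sense(); print(s['time'],s['tool_pos'],s['tcp_rot'],s['finger_gap'],r.grasp_offset)
ims=[]
for c in ("scene","top"):
    im,d=optics.snapshot(c); np.savez(f'pics/{c}0.npz',im=im,d=d); cv2.imwrite(f'pics/{c}0.png',cv2.resize(im,(800,600)))
    p=optics.camera_params(c); print(c,p)
    for q in ("knob_centre","shaft_tip","flap","flap_edge","flap_hinge","cooker","timer","salt","pan"):
        try: print(q,[(np.round(x['at']).tolist(),round(x['score'],2)) for x in optics.search_frame(c,q)[:4]])
        except Exception as e: print(q,e)
E
```

```text
pics
0.0 [257.32588719 541.41115549 230.23535427] [-1.79992853e+02  1.05722851e-01  6.45740783e+01] 85.88168507494431 18.700000000000003
scene {'camera_matrix': array([[399.91558643,   0.        , 251.48416595],
       [  0.        , 399.91558643, 190.28808319],
       [  0.        ,   0.        ,   1.        ]]), 'eye': array([ 897.87522488, -478.51816557,  835.76331402]), 'orientation': array([-144.98370342,   -0.80940271,   46.4055246 ])}
knob_centre [([384.0, -384.0, 31.0], 0.89), ([590.0, -385.0, 34.0], 0.72), ([518.0, -463.0, 30.0], 0.66), ([471.0, -371.0, 35.0], 0.56)]
shaft_tip [([477.0, -23.0, 111.0], 0.39)]
flap [([610.0, -69.0, 145.0], 0.63)]
flap_edge [([612.0, -64.0, 148.0], 0.74)]
flap_hinge [([611.0, -69.0, 138.0], 0.87)]
cooker []
timer [([454.0, -261.0, 30.0], 0.92), ([614.0, -70.0, 144.0], 0.7), ([474.0, -372.0, 36.0], 0.33)]
salt [([580.0, -295.0, 64.0], 0.65)]
pan [([591.0, 171.0, 138.0], 0.75)]
top {'camera_matrix': array([[372.46397638,   0.        , 254.7032992 ],
       [  0.        , 372.46397638, 193.08162214],
       [  0.        ,   0.        ,   1.        ]]), 'eye': array([ 358.87181259, -108.03169771, 1031.62141645]), 'orientation': array([-169.39797154,   -0.28203317,  -91.19671019])}
knob_centre [([578.0, -378.0, 35.0], 0.71), ([511.0, -454.0, 35.0], 0.7), ([465.0, -369.0, 32.0], 0.66), ([375.0, -371.0, 36.0], 0.51)]
shaft_tip [([601.0, -67.0, 156.0], 0.22)]
flap [([598.0, -68.0, 147.0], 0.67)]
flap_edge [([602.0, -66.0, 153.0], 0.71)]
flap_hinge [([599.0, -68.0, 154.0], 0.64)]
cooker [([556.0, 49.0, 89.0], 0.74)]
timer [([439.0, -255.0, 36.0], 0.81)]
salt [([567.0, -284.0, 64.0], 0.52)]
pan [([600.0, 171.0, 118.0], 0.57)]
```

View pics/scene0.png

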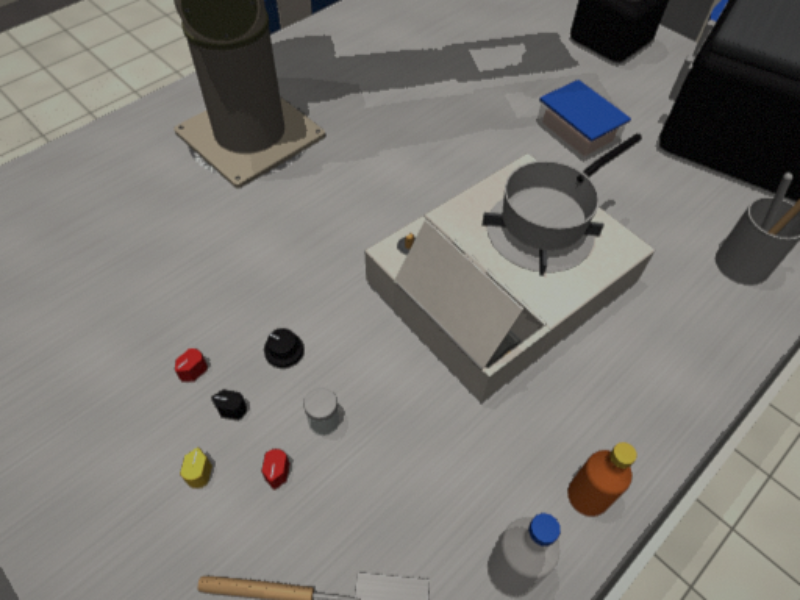

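View pics/top0.png

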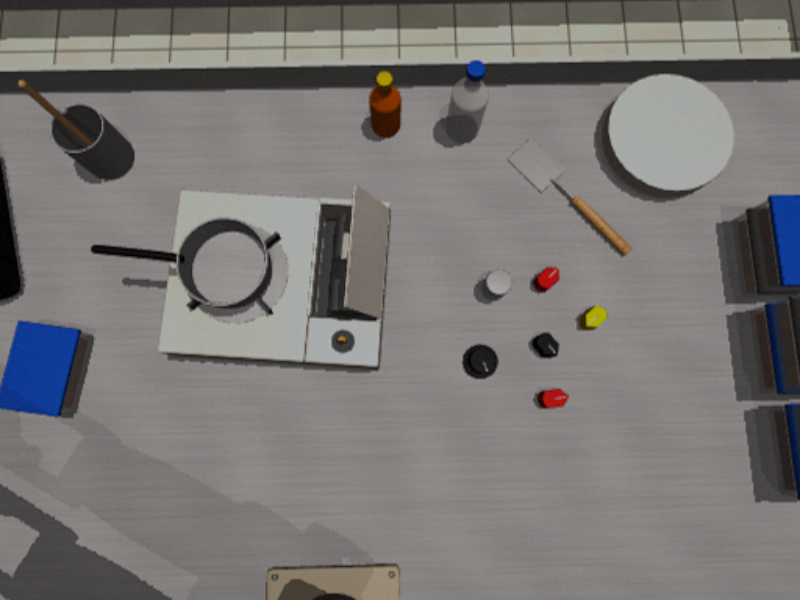

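Look-alikes (top view, px): black pointer knob (545,345), black round timer (480,361), red knobs (547,278) and (553,398), yellow knob (595,317). By the description I choose the black one at (545,345). The flap is half open at (365,255), with the shaft at (342,340). Next I measure the geometry and take a close crop.

```bash
cat > h.py <<'E'
import numpy as np, cv2
from scipy.spatial.transform import Rotation as R
def cloud(im,d,p):
    K=np.array(p['camera_matrix']); v,u=np.indices(d.shape)
    c=np.stack([(u-K[0,2])/K[0,0]*d,(v-K[1,2])/K[1,1]*d,d],-1)
    w=c@R.from_euler('xyz',p['orientation'],degrees=True).as_matrix().T+np.array(p['eye'])
    w[d==0]=np.nan; return w
E
python3 - <<'E'
from h import *; from bench import optics
for c,box in (("top",(335,206,364,234)),("scene",(130,240,165,275))):
    z=np.load(f'pics/{c}0.npz'); im,d=z['im'],z['d']; w=cloud(im,d,optics.camera_params(c))
    print(c,'table z',np.nanmedian(w[300:330,200:300,2]) if c=='top' else np.nanmedian(w[200:215,100:140,2]))
    # deck
    m=(abs(w[...,2]-90)<5)&(w[...,0]>350)&(w[...,0]<800)&(abs(w[...,1]-60)<260)
    pts=w[m][:,:2].astype(np.float32); print('deck',m.sum(),cv2.minAreaRect(pts),np.median(w[m][:,2]), np.percentile(pts,[1,99],axis=0).round())
    # flap
    m=(w[...,2]>97)&(w[...,0]>440)&(w[...,0]<740)&(w[...,1]<0)&(w[...,1]>-140)&(w[...,2]<230)
    P=w[m]; ctr=np.median(P,0); 
    for _ in range(5):
        q=P[np.abs((P-ctr)@(np.linalg.svd(P-ctr,full_matrices=False)[2][2]))<6]; P=q if len(q)>200 else P; ctr=P.mean(0)
    n=np.linalg.svd(P-ctr,full_matrices=False)[2][2]; print('flap',len(P),ctr,n,'top z',np.percentile(P[:,2],[1,99]),P[P[:,2]>np.percentile(P[:,2],97)].mean(0),np.percentile(P[:,:2],[1,99],axis=0))
    # shaft
    hsv=cv2.cvtColor(im,cv2.COLOR_BGR2HSV); b=(hsv[...,0]>8)&(hsv[...,0]<30)&(hsv[...,1]>130)&(w[...,0]>420)&(w[...,0]<560)&(abs(w[...,1]+20)<80)&(w[...,2]>85)
    print('shaft',b.sum(),np.median(w[b],0), w[b][np.argsort(w[b][:,2])[-6:]].round())
    # knob
    k=(w[...,2]>27)&(w[...,2]<42)&(np.hypot(w[...,0]-468,w[...,1]+370)<40)
    print('knob',k.sum(),cv2.minAreaRect(w[k][:,:2].astype(np.float32)),np.median(w[k],0))
z=np.load('pics/top0.npz');a=cv2.resize(z['im'][195:245,325:375],(400,400),interpolation=2)
z=np.load('pics/scene0.npz');b=cv2.resize(z['im'][235:285,122:172],(400,400),interpolation=2)
cv2.imwrite('pics/crop1.png',np.hstack([a,b]))
E
```

```text
top table z -1.112382430156913
deck 8115 ((583.8261108398438, 85.99342346191406), (360.606689453125, 280.1269226074219), 84.99939727783203) 89.15247420037088 [[438. -83.]
 [727. 267.]]
flap 1776 [600.77158685 -66.84626525 148.77996757] [ 0.07678707  0.88066636 -0.46747248] top z [ 98.53946748 191.37324431] [605.54455297 -44.80599631 191.3300591 ] [[509.99420751 -98.5300337 ]
 [695.58965052 -38.11921149]]
shaft 22 [472.03261683 -24.18711305 114.25134416] [[474. -27. 116.]
 [469. -22. 116.]
 [469. -27. 116.]
 [472. -22. 116.]
 [474. -24. 117.]
 [472. -27. 117.]]
knob 156 ((464.1894836425781, -372.3440246582031), (44.535400390625, 29.15792465209961), 36.02320861816406) [ 464.12767139 -371.39461249   33.14306286]
scene table z -1.5086316110458142
deck 6689 ((584.0413818359375, 84.99171447753906), (362.00640869140625, 280.52606201171875), 85.05851745605469) 88.55853158556783 [[ 440. -100.]
 [ 730.  255.]]
flap 3494 [608.07333595 -69.01982286 145.84900897] [ 0.07663386  0.88306582 -0.46294925] top z [ 97.93549042 190.11721772] [607.16084054 -46.18912988 189.9047312 ] [[510.81993291 -98.40820448]
 [696.56826839 -41.00160684]]
shaft 29 [474.24519765 -28.748521   107.42846554] [[477. -26. 114.]
 [478. -30. 114.]
 [475. -25. 115.]
 [474. -26. 115.]
 [473. -22. 115.]
 [473. -32. 115.]]
knob 227 ((464.5496520996094, -373.86871337890625), (45.01325988769531, 30.611892700195312), 34.303321838378906) [ 467.22948114 -373.35254004   32.31809596]
```

View pics/crop1.png

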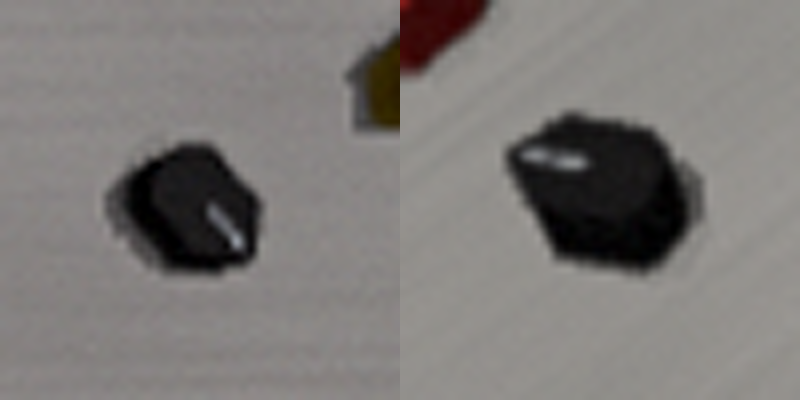

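The crop shows the black pointer knob. Its white line and nose point to the lower right in the top view (240,250), which is yaw ≈ -144.5° with the axis at about (468,-370). The cooker is centred at (584,85.5) with yaw -5°, the shaft is at (474,-25), and the flap is open about 62°. I'll shut the flap first.

```bash
python3 -m pendant '[[0,0,0,-4,8.5],[0,0,0,-4,8.5],[0,0,0,-4,8.5],[0,0,0,-4,8.5],[0,0,0,-4,8.5],[0,0,0,-4,8.5],[0,0,0,-4,8.5],[0,0,0,-4,8.5],[0,0,0,0,1.6],[0,0,0,0,0]]'
python3 -m pendant '[[0,20,29,0,0],[0,28,41,0,0],[0,28,41,0,0],[0,28,41,0,0],[0,28,41,0,0],[0,28,41,0,0],[0,28,41,0,0],[0,28,41,0,0],[0,28,41,0,0],[0,28,41,0,0]]'
```

```text
time: 2.0
tool_pos: [257.6, 541.9, 263.2]
tcp_rot: [-180.0, -0.0, -4.9]
ft_force: [-0.0, -0.2, -0.6]
finger_gap: -0.2
time: 3.0
tool_pos: [494.2, 119.6, 263.2]
tcp_rot: [-180.0, -0.0, -4.8]
ft_force: [1.2, 1.0, -1.0]
finger_gap: -0.0
```

```bash
python3 -m pendant '[[0,28,38,0,0],[0,28,38,0,0],[0,28,38,0,0],[0,25,36,0,0],[0,16,24,10,0],[0,0,0,20,0],[0,0,0,20,0],[0,0,0,15,0],[0,0,0,0,0],[0,0,0,0,0]]'
python3 - <<'E'
from h import *; from bench import r,optics
im,d=optics.snapshot("scene"); cv2.imwrite('pics/s2.png',cv2.resize(im[100:280,200:440],(800,600)))
E
```

```text
time: 4.0
tool_pos: [602.8, -62.4, 198.4]
tcp_rot: [-180.0, 0.0, -4.9]
ft_force: [0.9, -0.7, 0.7]
finger_gap: 0.0
```

View pics/s2.png

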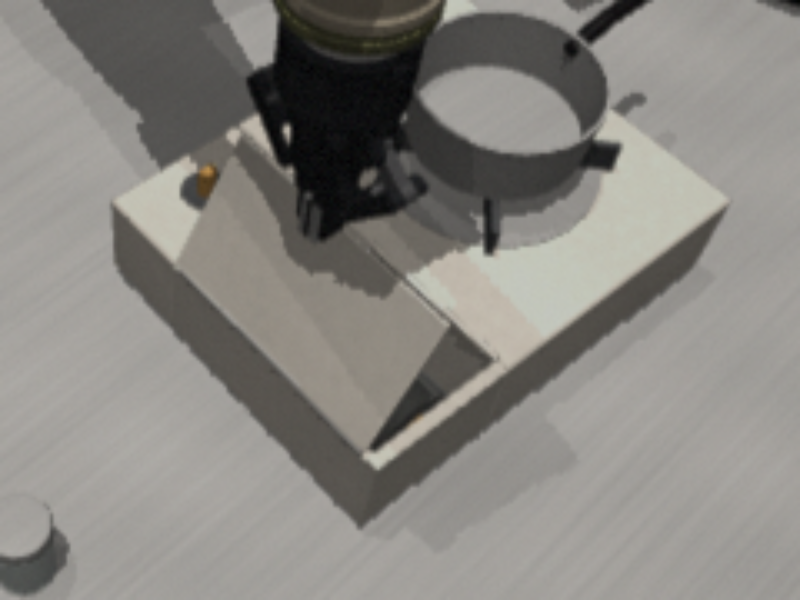

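The closed fingertips (315,235) are just outside the flap face near its free edge. I'll push down and to the left.

```bash
python3 -m pendant '[[0,0,0,12,0],[0,0,-3,11,0],[0,0,-5,11,0],[0,0,-5,10,0],[0,0,-6,10,0],[0,0,-6,9,0],[0,0,-6,9,0],[0,0,-6,8,0],[0,0,-6,8,0],[0,0,-5,7,0]]'; python3 -m pendant '[[0,0,0,3,0],[0,0,0,2,0],[0,0,0,2,0],[0,0,0,2,0],[0,0,0,0,0]]'
```

```text
time: 5.05
tool_pos: [607.1, -14.3, 102.6]
tcp_rot: [-180.0, 0.0, -5.0]
ft_force: [0.1, -1.6, 1.2]
finger_gap: 0.2
time: 5.55
tool_pos: [607.5, -15.2, 94.7]
tcp_rot: [180.0, -0.0, -5.0]
ft_force: [-0.6, 0.1, -1.0]
finger_gap: -0.0
```

```bash
python3 -m pendant '[[0,0,0,1.5,0],[0,0,0,1.5,0],[0,0,0,0,0]]'
python3 - <<'E'
from h import *; from bench import r,optics
im,d=optics.snapshot("scene"); cv2.imwrite('pics/s3.png',cv2.resize(im[100:280,200:440],(800,600)))
w=cloud(im,d,optics.camera_params("scene"))
m=(abs(w[...,0]-610)<85)&(w[...,1]<-40)&(w[...,1]>-90)&(w[...,2]>60); print(np.percentile(w[m][:,2],[5,50,95]))
E
```

```text
time: 5.85
tool_pos: [607.7, -15.2, 94.3]
tcp_rot: [180.0, -0.1, -5.0]
ft_force: [-10.5, 1.8, 20.0]
finger_gap: -0.1
[ 91.98620119 443.38332574 514.8915037 ]
```

View pics/s3.png

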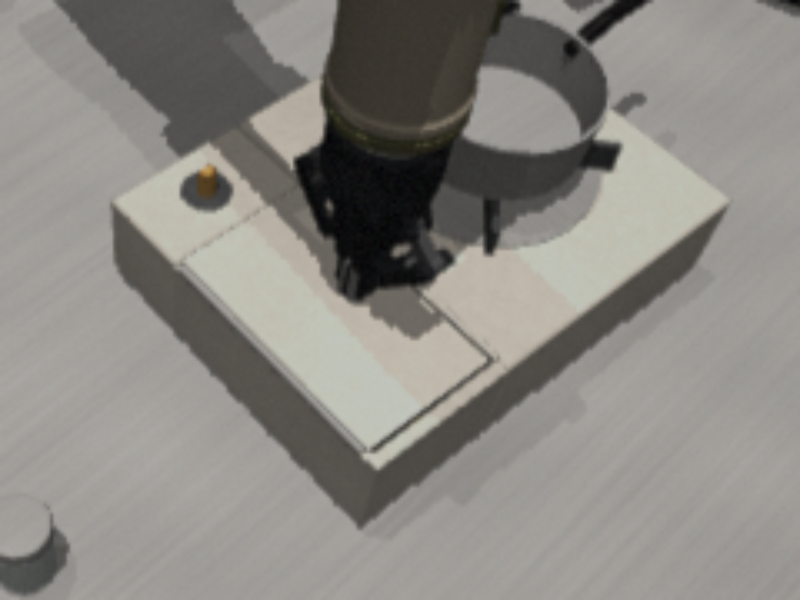

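The flap lies flush (plate at 180–495,180–450) and the tip met a hard stop at 20 N with z=94. Next: lift and move above the knob.

```bash
python3 -m pendant '[[0,0,0,-15,0],[0,0,0,-40,0],[0,0,0,-40,0],[0.65,-13,45,-5,0],[0.65,-13,45,0,0],[0.65,-13,45,0,0],[0.65,-13,45,0,0],[0.65,-13,45,0,0],[0.65,-13,45,0,0],[0.65,-13,45,0,0]]'
python3 -m pendant '[[0.65,-17,51,0,0],[0.65,0,0,0,8.5],[0.65,0,0,0,8.5],[0.65,0,0,0,8.5],[0.65,0,0,0,8.5],[0.65,0,0,0,8.5],[0.65,0,0,0,7],[0.65,0,0,0,0]]'
python3 - <<'E'
from h import *; from bench import r,optics
s=r.sense(); p=optics.camera_params("wrist"); im,d=optics.snapshot("wrist"); cv2.imwrite('pics/w4.png',cv2.resize(im,(800,600)))
np.savez('pics/w4.npz',im=im,d=d); print(s['tool_pos'],s['tcp_rot'],s['joint_pos'])
w=cloud(im,d,p); print([ (np.round(x['at']),x['score']) for x in optics.search_frame('wrist','knob_centre')])
k=(w[...,2]>24)&(w[...,2]<45)&(np.hypot(w[...,0]-468,w[...,1]+370)<40)
print(k.sum(),cv2.minAreaRect(w[k][:,:2].astype(np.float32)),np.median(w[k],0))
E
```

```text
time: 6.9
tool_pos: [488.0, -322.6, 191.9]
tcp_rot: [180.0, -0.0, -5.0]
ft_force: [1.4, -0.6, -0.4]
finger_gap: 55.4
time: 7.7
tool_pos: [469.0, -366.8, 191.6]
tcp_rot: [-180.0, -0.0, -54.6]
ft_force: [0.4, -0.6, -0.4]
finger_gap: 55.7
[ 468.98370704 -366.77795819  191.62853531] [-1.79997416e+02 -2.52249581e-02 -5.46494862e+01] [-4.29596105e+01  7.93058414e+00  8.89275392e+01 -2.59913315e-03
  8.31166513e+01  1.16901861e+01]
[(array([ 386., -380.,   34.]), 0.88), (array([ 513., -454.,   35.]), 0.81), (array([ 469., -373.,   38.]), 0.63)]
1113 ((465.59619140625, -372.9133605957031), (45.7712287902832, 29.336545944213867), 35.972320556640625) [ 468.33965123 -371.21770158   33.80543714]
```

View pics/w4.png

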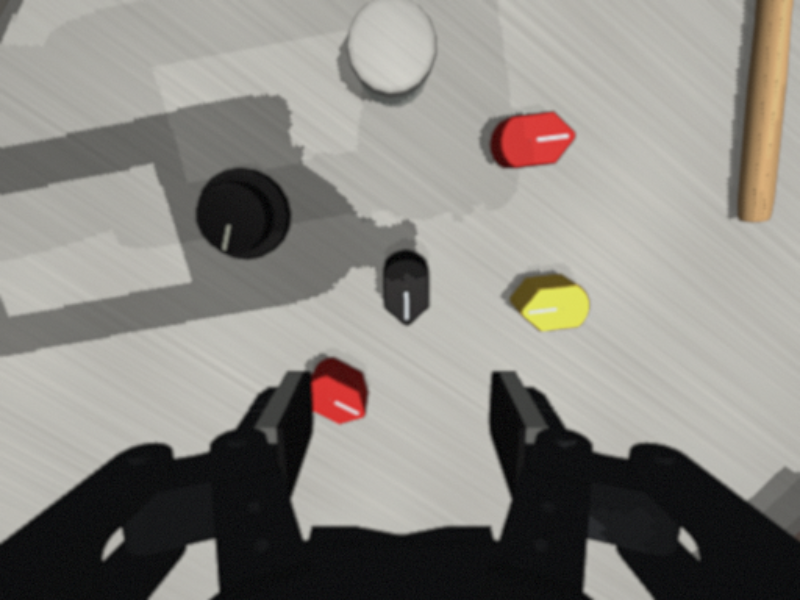

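The wrist view shows the black knob (407,285) centred between the fingers, with its white line and nose along tool +y. I descend and grip.

```bash
python3 -m pendant '[[0.65,3,1.8,30,0],[0.65,0,0,45,0],[0.65,0,0,45,0],[0.65,0,0,40,0],[0.65,0,0,18,0],[0.65,0,0,9.5,0],[0.65,0,0,0,0],[0,0,0,0,0],[0,0,0,0,0],[0,0,0,0,0]]' 60
python3 -m pendant '[[0,0,0,0,0],[0,0,0,0,0],[0,0,0,0,0],[0,0,0,-10,0],[0,0,0,-40,0],[0,0,0,-40,0],[0,0,0,-40,0],[0,0,0,-40,0],[0,0,0,-20,0],[0,0,0,0,0]]'
python3 - <<'E'
from h import *; from bench import r,optics
im,d=optics.snapshot("wrist"); cv2.imwrite('pics/w5.png',cv2.resize(im,(640,480)))
E
```

```text
time: 8.8
tool_pos: [470.7, -371.4, 6.2]
tcp_rot: [-180.0, -0.2, -54.5]
ft_force: [0.3, 0.4, 6.5]
finger_gap: 29.3
time: 9.8
tool_pos: [471.1, -371.7, 199.6]
tcp_rot: [-179.9, -0.5, -54.5]
ft_force: [0.1, 0.3, -0.6]
finger_gap: 29.1
```

View pics/w5.png

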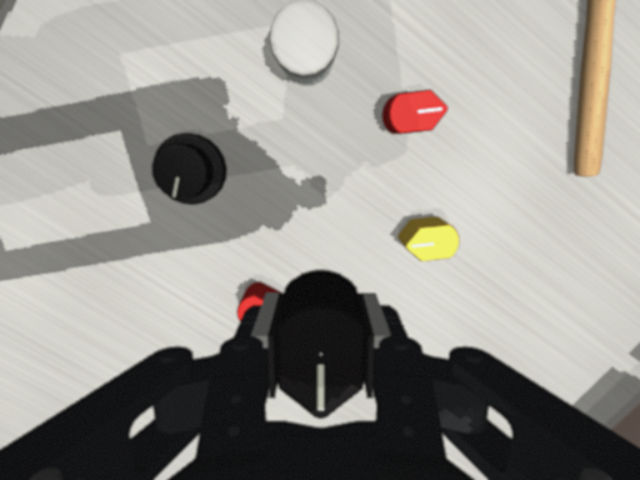

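The knob is held squarely (gap 29 mm) with its nose at (320,415) along tool +y. I'll measure where its axis sits relative to the TCP.

Run:
```python
from h import *; from bench import r,optics
s=r.sense(); p=optics.camera_params("wrist"); im,d=optics.snapshot("wrist"); w=cloud(im,d,p)
T=R.from_euler('xyz',s['tcp_rot'],degrees=True).as_matrix(); q=(w-s['tool_pos'])@T
print(s['tool_pos'],s['tcp_rot'],s['ft_force'])
for u in (240,250,256,262,270):
    print(u,[(v,q[v,u].round(1).tolist()) for v in range(212,352,8)])
m=(q[...,2]<-25)&(q[...,2]>-36)&(abs(q[...,0])<14.0)&(abs(q[...,1])<40)
print(m.sum(),np.nanpercentile(q[m],[0.5,5,50,95,99.5],axis=0).round(1))
```

```text
[ 470.16343134 -370.86230766  196.53784713] [-179.94796578   -0.25570786  -54.51999428] [ 0.37823388  0.83449547 -1.60029962]
240 [(212, [-19.1, 45.8, 196.3]), (220, [-8.4, -15.4, 4.2]), (228, [-7.8, -15.8, -7.5]), (236, [-7.3, -16.0, -17.5]), (244, [-6.9, -15.7, -25.1]), (252, [-6.8, -13.4, -27.7]), (260, [-6.9, -9.8, -27.7]), (268, [-6.9, -6.3, -28.0]), (276, [-7.0, -2.0, -27.0]), (284, [-7.1, 1.9, -26.8]), (292, [-7.1, 5.3, -27.6]), (300, [-7.2, 9.9, -26.5]), (308, [-7.2, 12.4, -28.6]), (316, [-7.3, 17.4, -27.2]), (324, [-7.4, 22.2, -26.3]), (332, [-21.4, 209.8, 195.4]), (340, [-4.5, -10.4, -73.9]), (348, [-4.3, -11.2, -77.6])]
250 [(212, [-7.5, 45.7, 195.9]), (220, [-3.3, -17.1, -0.2]), (228, [-3.1, -17.2, -11.2]), (236, [-2.9, -17.6, -21.3]), (244, [-2.8, -16.4, -26.6]), (252, [-2.7, -13.7, -28.4]), (260, [-2.8, -10.1, -28.3]), (268, [-2.8, -6.1, -27.6]), (276, [-2.8, -2.4, -27.6]), (284, [-2.8, 1.3, -27.7]), (292, [-2.8, 4.7, -28.5]), (300, [-2.9, 8.7, -28.2]), (308, [-2.9, 12.8, -28.0]), (316, [-2.9, 17.2, -27.5]), (324, [-3.0, 21.2, -27.6]), (332, [-3.0, 24.9, -28.2]), (340, 
[... 963 characters left out ...]
7, -27.0]), (332, [2.3, 25.3, -27.7]), (340, [7.2, 223.1, 196.4]), (348, [1.2, -12.2, -78.7])]
270 [(212, [15.7, 46.2, 197.3]), (220, [6.6, -16.6, 1.0]), (228, [6.2, -16.0, -8.1]), (236, [5.7, -16.5, -18.6]), (244, [5.4, -16.1, -25.9]), (252, [5.4, -13.3, -27.6]), (260, [5.5, -9.3, -26.8]), (268, [5.5, -5.6, -26.7]), (276, [5.5, -2.2, -27.4]), (284, [5.6, 1.7, -27.1]), (292, [5.6, 5.0, -28.0]), (300, [5.6, 8.5, -28.5]), (308, [5.7, 13.3, -27.3]), (316, [5.8, 17.3, -27.4]), (324, [5.8, 21.2, -27.5]), (332, [17.6, 211.0, 196.8]), (340, [3.4, -10.8, -74.4]), (348, [3.3, -11.5, -77.9])]
5223 [[-13.8 -17.1 -29.2]
 [-12.1 -15.  -28.6]
 [  0.1   1.4 -27.7]
 [ 12.1  20.4 -26.5]
 [ 13.8  24.9 -25.2]]
```

```bash
python3 -m pendant '[[0,0,0,0,8.1],[0,0,0,0,8.1],[0,0,0,0,8.1],[0,0,0,0,8.1],[0,0,0,0,8.1],[0,-20,1.5,0,0],[0,-40,3,0,0],[0,-40,3,0,0],[0,-40,3,0,0],[0,-40,3,0,0]]'
python3 -m pendant '[[0,-40,3,0,0],[0,-40,3,0,0],[0,-40,3,0,0],[0,-30,2,0,0],[0,-14.5,1,0,0],[0,0,0,0,0],[0,0,0,0,0],[0,0,0,0,0],[0,0,0,0,0]]'
python3 - <<'E'
from h import *; from bench import r,optics
for i in range(2):
    p=optics.camera_params("wrist"); im,d=optics.snapshot("wrist"); s=r.sense(); print(s['tool_pos'],s['tcp_rot'],s['ft_force'])
w=cloud(im,d,p); T=R.from_euler('xyz',s['tcp_rot'],degrees=True).as_matrix()
cv2.imwrite('pics/w6.png',cv2.resize(im,(640,480)))
for c in ("wrist","scene","top"):
    if c!="wrist": im,d=optics.snapshot(c); w=cloud(im,d,optics.camera_params(c))
    if c=="scene": cv2.imwrite('pics/s6.png',cv2.resize(im[80:230,190:390],(800,600)))
    hsv=cv2.cvtColor(im,cv2.COLOR_BGR2HSV); b=(hsv[...,0]>8)&(hsv[...,0]<30)&(hsv[...,1]>130)&(np.hypot(w[...,0]-473,w[...,1]+25)<25)&(w[...,2]>85)
    print(c,b.sum(), w[b].mean(0).round(1) if b.any() else '', np.percentile(w[b],[5,95],axis=0).round(1) if b.any() else '')
E
```

```text
time: 10.9
tool_pos: [470.0, -187.5, 191.2]
tcp_rot: [179.8, 0.1, -95.1]
ft_force: [0.3, 0.4, -0.2]
finger_gap: 29.1
time: 11.8
tool_pos: [473.8, -25.5, 193.3]
tcp_rot: [180.0, -0.0, -95.1]
ft_force: [-0.1, -0.1, -0.2]
finger_gap: 29.3
[473.90953278 -25.46560006 193.48041655] [ 1.79969053e+02 -5.65873574e-03 -9.51044913e+01] [ 0.26742552  0.30069333 -0.63226149]
[473.98798622 -25.39649168 193.6210969 ] [ 1.79982370e+02 -4.39889604e-03 -9.51022393e+01] [ 0.48910505  0.11628951 -0.16944402]
wrist 287 [477.  -24.  117.4] [[471.8 -29.6  99.4]
 [482.4 -18.  193.4]]
scene 45 [475.3 -28.3 111.4] [[468.9 -32.   93.4]
 [478.5 -22.  115.4]]
top 0
```

View pics/s6.png

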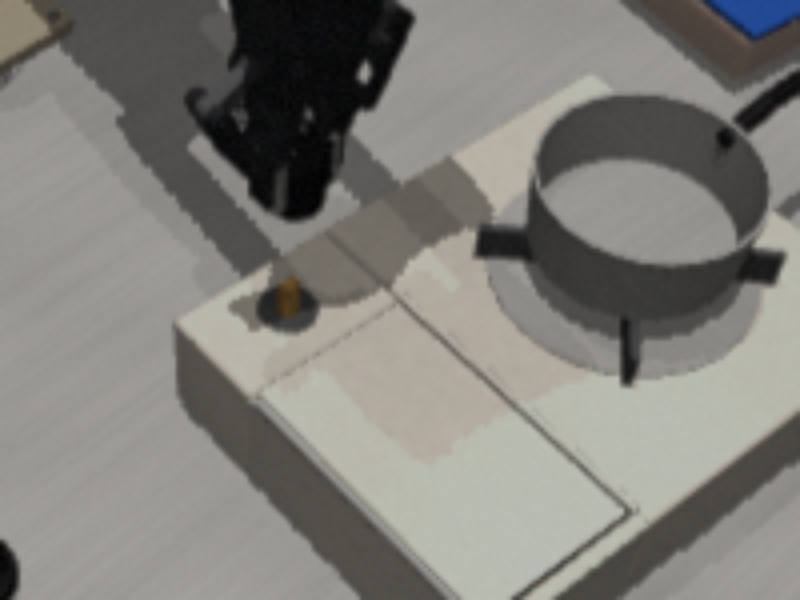

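Run:
```python
from h import *; from bench import r,optics
for i in range(3):
    p=optics.camera_params("wrist"); im,d=optics.snapshot("wrist"); w=cloud(im,d,p)
    hsv=cv2.cvtColor(im,cv2.COLOR_BGR2HSV); b=(hsv[...,0]>8)&(hsv[...,0]<30)&(hsv[...,1]>100)&(np.hypot(w[...,0]-473,w[...,1]+25)<25)&(w[...,2]>85)&(w[...,2]<150)
    v,u=np.nonzero(b); t=w[b]; print(u.min(),u.max(),v.min(),v.max(),b.sum())
    t=t[t[:,2]>113]; print(len(t),t.mean(0).round(1),np.percentile(t,[2,98],axis=0).round(1))
    # deck plane height check
    m=(abs(w[...,2]-90)<8)&(np.hypot(w[...,0]-473,w[...,1]+25)<60); print('deck',np.median(w[m][:,2]))
cv2.imwrite('pics/w7.png',cv2.resize(im[160:352,128:384],(800,600)))
```

```text
247 264 190 209 307
187 [474.8 -23.9 115.2] [[469.8 -29.8 113.1]
 [479.2 -17.6 116.9]]
deck 90.14736241559203
247 264 190 209 311
180 [474.7 -23.9 115.2] [[470.  -30.1 113.1]
 [479.  -17.9 117. ]]
deck 90.15287900816932
247 264 190 209 313
186 [474.8 -24.  115.3] [[470.  -30.  113.1]
 [479.4 -17.8 117. ]]
deck 90.16441948949651
```

View pics/w7.png

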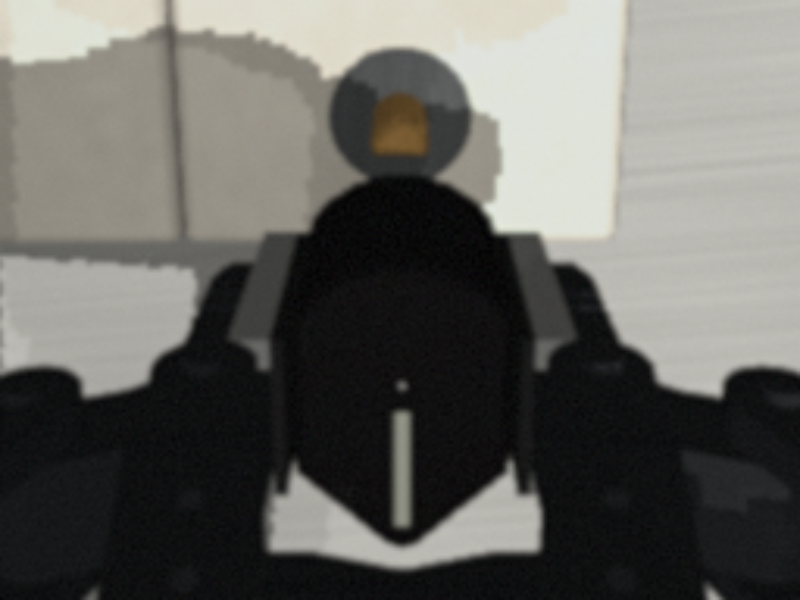

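The knob's nose faces the front and the shaft's flat side faces the knob (flat at 400,155; knob dot at 402,386). It's aligned to within about 1 mm, so I descend.

```bash
python3 -m pendant '[[0,-0.8,0,20,0],[0,0,0,25,0],[0,0,0,16,0],[0,0,0,6,0],[0,0,0,0,0],[0,0,0,0,0]]'; python3 -m pendant '[[0,0,0,3,0],[0,0,0,2,0],[0,0,0,2,0],[0,0,0,0,0]]'
```

```text
time: 12.75
tool_pos: [474.7, -23.9, 127.7]
tcp_rot: [-179.9, -0.0, -95.0]
ft_force: [0.1, 0.1, -0.1]
finger_gap: 28.7
time: 13.15
tool_pos: [474.0, -23.8, 119.6]
tcp_rot: [180.0, 0.0, -95.0]
ft_force: [-0.8, 0.0, -1.1]
finger_gap: 29.3
```

```bash
python3 -m pendant '[[0,0,0,2,0],[0,0,0,2,0],[0,0,0,0,0]]'; python3 -m pendant '[[0,0,0,2,0],[0,0,0,2,0],[0,0,0,2,0],[0,0,0,0,0]]'
```

```text
time: 13.45
tool_pos: [473.9, -23.8, 115.4]
tcp_rot: [180.0, 0.0, -95.0]
ft_force: [0.2, -0.2, -0.9]
finger_gap: 29.1
time: 13.85
tool_pos: [473.8, -23.8, 109.3]
tcp_rot: [180.0, 0.0, -95.0]
ft_force: [-0.6, -0.6, -0.4]
finger_gap: 29.2
```

It slid on freely. Now home and press.

```bash
python3 -m pendant '[[0,0,0,2,0],[0,0,0,1.5,0],[0,0,0,0,0]]'; python3 -m pendant '[[0,0,0,2,0],[0,0,0,2,0],[0,0,0,0,0],[0,0,0,0,0]]';python3 -m pendant '[[0,0,0,1,0],[0,0,0,1,0],[0,0,0,0,0],[0,0,0,0,0]]'
```

```text
time: 14.15
tool_pos: [474.2, -23.8, 106.2]
tcp_rot: [-180.0, -0.0, -95.0]
ft_force: [-0.4, -0.3, -0.3]
finger_gap: 29.0
time: 14.55
tool_pos: [474.4, -23.9, 102.9]
tcp_rot: [-180.0, -0.0, -95.0]
ft_force: [-3.6, 0.5, 6.3]
finger_gap: 29.1
time: 14.95
tool_pos: [474.4, -23.9, 101.1]
tcp_rot: [-180.0, -0.0, -95.0]
ft_force: [-4.0, 0.5, 7.3]
finger_gap: 29.5
```

```bash
python3 -m pendant '[[0,0,0,1,0],[0,0,0,0,0],[0,0,0,0,0]]';python3 -m pendant '[[0,0,0,1,0],[0,0,0,0,0],[0,0,0,0,0]]';python3 -m pendant '[[0,0,0,1,0],[0,0,0,0,0],[0,0,0,0,0]]'
```

```text
time: 15.25
tool_pos: [474.4, -23.9, 100.2]
tcp_rot: [-180.0, -0.0, -95.0]
ft_force: [-3.7, 1.0, 8.5]
finger_gap: 29.0
time: 15.55
tool_pos: [474.6, -23.9, 99.9]
tcp_rot: [-180.0, -0.0, -95.0]
ft_force: [-6.5, 1.0, 15.0]
finger_gap: 29.4
time: 15.85
tool_pos: [474.7, -23.9, 99.8]
tcp_rot: [-179.9, -0.0, -95.0]
ft_force: [-10.5, 2.0, 23.3]
finger_gap: 29.1
```

A hard stop at 99.8 mm with the force rising past 10 N to 23 N means it is fully in. One settle and a last look.

```bash
python3 -m pendant '[[0,0,0,0,0],[0,0,0,0,0],[0,0,0,0,0],[0,0,0,0,0],[0,0,0,0,0]]'
python3 - <<'E'
from h import *; from bench import r,optics
im,d=optics.snapshot("scene"); cv2.imwrite('pics/s8.png',cv2.resize(im[80:275,130:390],(800,600)))
im,d=optics.snapshot("top"); w=cloud(im,d,optics.camera_params("top"))
for x0,x1,y0,y1 in ((560,690,-85,-60),(640,690,-30,0)):
    m=(w[...,0]>x0)&(w[...,0]<x1)&(w[...,1]>y0)&(w[...,1]<y1); print('flap z',np.nanmedian(w[m][:,2]),m.sum())
im,d=optics.snapshot("wrist"); p=optics.camera_params("wrist"); s=r.sense(); w=cloud(im,d,p)
q=(w-s['tool_pos'])@R.from_euler('xyz',s['tcp_rot'],degrees=True).as_matrix()
m=(abs(q[...,0])<10)&(abs(q[...,1])<10)&(q[...,2]<-15)&(q[...,2]>-45); print('knob top z',np.median(w[m][:,2]),'in tool',np.median(q[m][:,2]), s['tool_pos'],s['ft_force'],s['time'])
E
```

```text
time: 16.35
tool_pos: [474.7, -23.9, 99.7]
tcp_rot: [-179.9, -0.0, -95.0]
ft_force: [-11.3, 2.2, 22.0]
finger_gap: 28.9
flap z 93.49458978983967 238
flap z 93.36132816957655 204
knob top z 127.627283224542 in tool -27.890476253274265 [474.7002058  -23.93295374  99.73632646] [-11.39131995   0.52805458  23.28317324] 16.5
```

View pics/s8.png

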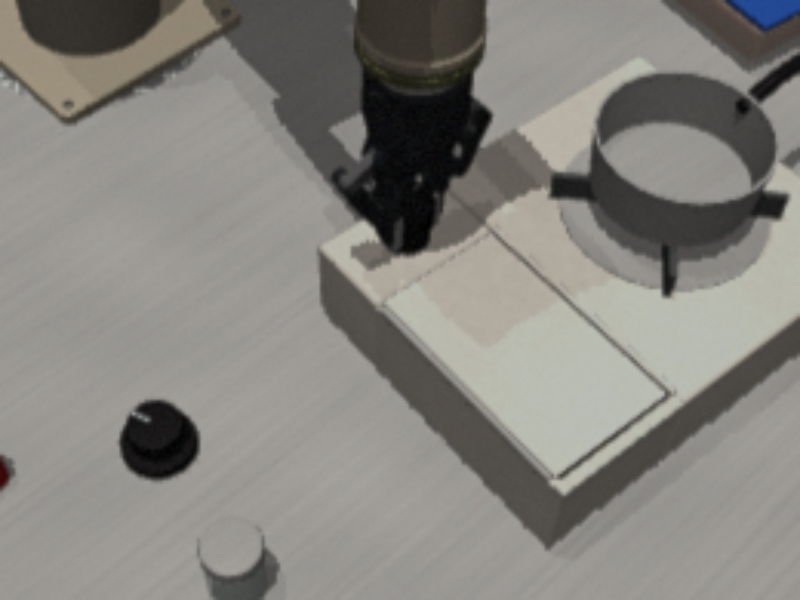

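Flap flush, knob top at 127.6 mm (128 expected when fully in), no slip in the grip, and the timer, salt pot and pan are where they stood.

```bash
python3 -c "
from bench import hand_in; print(hand_in())"
```

```text
the job is handed in; nothing more can be done
None
```

I shut the flap, then put the black knob on the shaft, pressed it fully in, and handed the job in at about 16.5 s with the arm still holding it down.

- **Flap:** I pushed it shut with the closed fingertips until it met a hard stop at 20 N. In the last check its plate lay flush, 93.4 mm above the counter at both places measured (94 expected). I could not see the tab itself behind the rim.
- **Knob:** I gripped it across its flat sides and turned it so the nose faces the front, on the side of the shaft's flat. It slid onto the shaft with almost no force.
- **Press:** The spring gave 6–8.5 N as it went in, then a hard stop. It is held at about 23 N. Its top is at 127.6 mm (128 expected when fully in), and it has not slipped in the grip.
- **Side force:** There is also a sideways force of about 11 N at the wrist while pressing. It appeared only with the press, and I took it as the arm leaning slightly.
- **Left alone:** The timer, salt pot and saucepan look unmoved in the last picture.

No check failed. The cameras' estimates of the shaft position differed by a few millimetres, which the fit absorbed.

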